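# Stand the hand rollers in their wells to dry

### The job

Take the two wooden hand rollers from the wire rest and stand each upright in the well of the white stand that fits it: the thick one in the wide well, the thin one in the narrow well. Lower each gently until you feel it rest on the drip plate hidden in the well (its depth differs every day), without ramming it or letting it drop, then let go; leave the other things on the worktop where they are.

Things in the scene. Friction and masses are not known exactly. Their poses are not given: they have to be found in the camera images.
- thick_roller: the thicker plain wooden hand roller: a cylinder 181.6 mm long, 30 mm thick, edges rounded 4 mm, about 90 g; origin at its middle, z along its length (either end may go down). At the start it lies in one of the two lanes of drip_rest (which one varies), z pointing up the slope, away from the robot at 50 degrees; its upper 77 mm stick out free above the wires.
- thin_roller: the thinner plain wooden hand roller: a cylinder 170 mm long, 22 mm thick, edges rounded 4 mm, about 90 g; origin at its middle, z along its length (either end may go down). At the start it lies in one of the two lanes of drip_rest (which one varies), z pointing up the slope, away from the robot at 50 degrees; its upper 65 mm stick out free above the wires.
- drip_rest: fixed rest of 6 mm steel wire, 130 mm wide in y, 90 mm deep in x, 105 mm tall, with two lanes at y = +45 and -45 mm, each a pair of wires that slope up at 50 degrees towards its +x, with a stop at the foot; nothing holds the rollers down. Origin on the worktop under its middle.
- roller_stand: fixed white plastic block, 78x176x104 mm, on a steel plate 92x190 mm, with two round wells in its top, 100 mm apart along its y. Origin under its centre, z up. In each well a steel drip plate is clamped at its own height, different every day: 36 to 82 mm below the top of the block. It is not reported and must be felt; it does not give.
- thick_well (a point): centre of the mouth of the wider well, in the top face of the stand (104 mm up); bore 33 mm, mouth bevelled by 3 mm; axes as the stand's
- thin_well (a point): centre of the mouth of the narrower well, in the top face of the stand (104 mm up); bore 25 mm, mouth bevelled by 3 mm; axes as the stand's
- vanilla: brown glass bottle, 47 mm across, 118 mm tall, standing at the back; origin under its centre. A bystander.
- drum_cornflour: yellow card drum with a white lid, 75 mm across, 96 mm tall, at the back left; origin under its centre. A bystander.

How it is judged:
By the outcome, as a careful person would: the job done as asked, in the order asked, and still so for the second after the job is handed in, with the robot touching nothing.
It also fails if it takes over 61 s, if anything falls off the work surface, if the arm or the gripper's body presses on something with over 40 N, if the wrist force passes 120 N, or if a joint passes its speed limit or range.

### The arm

A 7-joint arm with a two-finger parallel gripper is mounted at the origin on a cart in front of the work surface, level with it; the furniture and walls round the work are solid. World frame = base frame: x ahead of the robot, y to its left, z up, the work surface at z = 0. Lengths are in m, angles in rad, forces in N, time in s.
With the tool pointing down it reaches from about 0.4 to 0.85 m from the base axis. Payload 10.4 kg.
Tool frame: the origin (TCP) lies between the finger pads; the fingertips stand 22 mm ahead of it and the grasp point (between the pads) lies 3 mm ahead of it (r.nose_length is the distance from the TCP to the fingertips, in m); z points along the fingers, y is the line along which they close (so a half turn about z gives the same grasp; the last joint's range is limited). The gripper opens to 87 mm and grips with 3 to 60 N. Pads are 19 mm wide; open, the fingers measure 117 mm over their backs; the gripper's body (75 mm by 190 mm) begins 51 mm behind the grasp point.
Start: joints at [-1.327, 0.332, -0.065, 1.46, 0.022, 1.35, -0.088], TCP at [0.165, 0.603, 0.245] pointing down, gripper open.
Joint ranges: [-2.6, 2.6], [-0.5, 2.12], [-1.47, 1.34], [0.16, 2.42], [-1.27, 4.41], [0.06, 2.06], [-2.6, 2.6]. Speed limits (rad/s): [2.22, 2.22, 2.79, 2.79, 3.14, 3.14, 3.14].

### API

Orientations are given as a unit quaternion [x, y, z, w].
In Python, from bench import readout, cams, r gives the robot as it stands. The module is installed in compiled form; this text tells all that it offers.
- The arm moves only by the tool step_arm, never from a script. Its argument "deltas" is a list that holds one entry, the list of rows, each a list of 7 numbers: the turn, a rotation vector about the tool's x, y, z in rad, then the shift along the tool's x, y, z in m, then the opening in per cent of the stroke, from 0 (shut) to 100 (fully open). A call has 1 to 20 rows; each row is the pose to reach, as a shift and turn from the pose commanded when the call began, along the tool's axes at that moment; what a row does not reach only later rows make up. A row lasts 1/8 s, in which the tool goes at most 62.5 mm and 10.7 degrees, less where a joint would pass 70% of its speed; a pose out of reach is approached as far as the arm can. A call with a gripper value outside its range is refused whole. The fingers move at their own pace and stop on an object; "squeeze" is the grip in N (left out, the last holds). Time passes only in rows, so rows that repeat a pose let the fingers close. It gives the time, the measured TCP pose, the force, the opening and the grip force at its end, in the units of the state.
- readout.read_state(): the state, without advancing time (a new reading comes with each control period).
- cams.camera(name): name is "side" or "top" or "wrist"; returns a dict with "img" (400x640x3 uint8, red, green, blue), "fx", "fy", "cx", "cy" (pixels), "k1" (the pictures are not rectified: a ray, as slopes to the right and down, at radius r is drawn at 1 + k1 r^2 times it, then the intrinsics apply), "origin" and "rotation" of the camera in the world; the wrist camera has in their place "T_tool_cam" (4x4, takes a point from camera to tool coordinates, whose origin is the TCP and whose axes are the flange's). Camera axes: x right, y up, looking along -z (the intrinsics and any distortion apply to the point x, -y, -z); pixel columns grow to the right and rows downward; lengths in m; the calibration is good to about 2 mm. A picture is of the moment at which its call begins: read the wrist's pose just before it. There is no depth.
- r.close_job(): hands the job in; it is judged then, once.
The state is a dict: "time": time; "joint_positions": joint angles; "joint_vel": joint speeds; "joint_torque": joint torques, N m; "ee_pos": TCP position; "eef_rot": TCP orientation; "ft_force": force on the tool from outside, world axes, zero at the start; "torque": the same for the moment, N m; "width": finger opening in m; "grip_force": force on a finger pad.
Only numpy, scipy, OpenCV 4.12 (cv2) and the standard library are available. Lean on these libraries where they do the work, as an engineer would, in place of code of your own. Each camera call takes 0.05 s, during which the arm holds its last target. There are 200 camera calls.

## Working session

There is one attempt and no reset: what is moved stays moved. The work goes in short steps, Python scripts to look and compute and a tool call to move; the robot and the scene stay as the last step left them, time stands still between calls to the robot, and variables do not carry over. Pictures are saved under pics/ and viewed, at most 10 in all, crops included, and the job is handed in when it is done.

Besides the shell and the picture viewer there is one more tool, called after "Call:" as name([rows], argument=value, ...), one row to a line, values as JSON. step_arm: Moves the arm, as the interface text tells. Its arguments: {"type":"object","properties":{"deltas":{"type":"array"},"squeeze":{"type":"number"}},"required":["deltas"]}

```bash
mkdir -p pics
python3 - <<'E'
from bench import readout,cams,r
import cv2,numpy as np
s=readout.read_state();print(s['time'],s['ee_pos'],s['eef_rot'],s['width'],s['ft_force'],r.nose_length)
for n in("side","top","wrist"):
    c=cams.camera(n);cv2.imwrite(f"pics/{n}0.png",c["img"][:,:,::-1]);print({k:np.round(v,4).tolist() for k,v in c.items() if k!='img'})
a=[cv2.imread(f"pics/{n}0.png") for n in("side","top")]
E
```

```text
0.0 [0.16470649 0.60253574 0.24373073] [ 1.33013600e-01  9.91113948e-01 -7.21583125e-04 -5.48811079e-05] 0.08712527956979069 [ 1.12464845 -0.38293214  0.09191932] 0.022
{'fx': 476.878, 'fy': 476.878, 'cx': 318.1807, 'cy': 202.7723, 'k1': -0.0876, 'origin': [0.6626, 0.6584, 0.6419], 'rotation': [0.0072, 0.4385, 0.8987, -0.0074]}
{'fx': 471.7529, 'fy': 471.7529, 'cx': 313.1483, 'cy': 202.1331, 'k1': -0.0692, 'origin': [0.5247, -0.0402, 1.199], 'rotation': [0.047, -0.0403, -0.7026, 0.7088]}
{'fx': 305.8423, 'fy': 305.8423, 'cx': 322.6543, 'cy': 198.2035, 'k1': -0.0269, 'T_tool_cam': [[0.0002, 0.9545, 0.2982, 0.0825], [1.0, -0.0003, 0.0002, -0.0004], [0.0003, 0.2982, -0.9545, -0.1409], [0.0, 0.0, 0.0, 1.0]]}
```

View pics/top0.png

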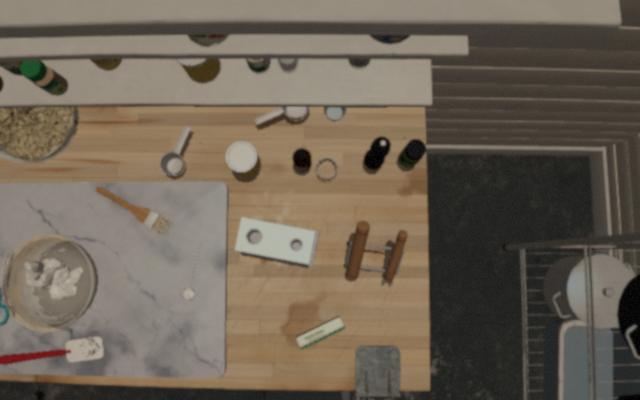

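View pics/side0.png

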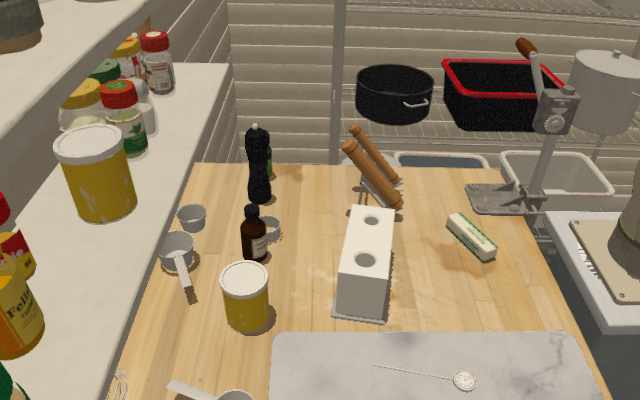

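```bash
cat > h.py <<'E'
import numpy as np,cv2
from scipy.spatial.transform import Rotation as R
def cam(c,pose=None):
    if 'origin' in c: return np.array(c['origin']),R.from_quat(c['rotation']).as_matrix()
    T=np.array(c['T_tool_cam']);Rt=R.from_quat(pose['eef_rot']).as_matrix()
    return Rt@T[:3,3]+pose['ee_pos'],Rt@T[:3,:3]
def rays(c,uv,pose=None):
    uv=np.atleast_2d(np.array(uv,float));d=np.c_[(uv[:,0]-c['cx'])/c['fx'],(uv[:,1]-c['cy'])/c['fy']]
    u=d.copy()
    for _ in range(10): u=d/(1+c['k1']*(u**2).sum(1,keepdims=True))
    o,M=cam(c,pose);v=np.c_[u[:,0],-u[:,1],-np.ones(len(u))]@M.T
    return o,v/np.linalg.norm(v,axis=1,keepdims=True)
def onz(c,uv,z,pose=None):
    o,v=rays(c,uv,pose);return o+v*((z-o[2])/v[:,2])[:,None]
def brown(img):
    h=cv2.cvtColor(img,cv2.COLOR_RGB2HSV);return h
E
python3 - <<'E'
from h import *
from bench import cams
for n,(x0,x1,y0,y1) in dict(top=(225,425,205,290),side=(325,410,110,300)).items():
    c=cams.camera(n);im=c['img'][y0:y1,x0:x1]
    cv2.imwrite(f'pics/{n}1.png',cv2.resize(im[:,:,::-1],None,fx=4 if n=='top' else 3,fy=4 if n=='top' else 3,interpolation=cv2.INTER_CUBIC))
    h=cv2.cvtColor(c['img'],cv2.COLOR_RGB2HSV);m=np.zeros(h.shape[:2],np.uint8)
    b=cv2.inRange(h,(0,110,30),(14,255,175));m[y0:y1,x0:x1]=b[y0:y1,x0:x1]
    for k in cv2.findContours(m,0,cv2.CHAIN_APPROX_NONE)[0]:
        if cv2.contourArea(k)>60: print(n,'brown',cv2.minAreaRect(k))
    w=cv2.inRange(h,(0,0,110),(179,60,255));m[:]=0;m[y0:y1,x0:x1]=w[y0:y1,x0:x1]
    cs,hi=cv2.findContours(m,cv2.RETR_CCOMP,cv2.CHAIN_APPROX_NONE)
    for k,hh in zip(cs,hi[0]):
        if cv2.contourArea(k)>40: print(n,'white',hh[3],cv2.contourArea(k),cv2.minAreaRect(k))
E
```

```text
top brown ((394.6659240722656, 255.9051513671875), (9.897859573364258, 53.13993453979492), 17.969139099121094)
top brown ((357.2842712402344, 250.3434295654297), (12.97445297241211, 60.20146560668945), 12.33908748626709)
top white -1 2722.0 ((276.15386962890625, 240.73077392578125), (79.81925201416016, 36.673709869384766), 11.309932708740234)
top white 5 48.5 ((251.04136657714844, 233.7034454345703), (6.809730052947998, 13.619460105895996), 41.633541107177734)
top white -1 50.0 ((226.0, 230.5), (51.0, 2.0), 90.0)
side brown ((357.6639404296875, 156.19674682617188), (32.64940643310547, 14.852278709411621), 50.19443130493164)
side white -1 4461.0 ((367.52996826171875, 242.7899932861328), (51.335960388183594, 120.77384185791016), 8.130102157592773)
side white -1 1582.0 ((373.38665771484375, 137.50729370117188), (71.76081085205078, 54.348812103271484), 1.080924153327942)
side white 24 44.5 ((403.0000305175781, 133.00001525878906), (7.808688640594482, 10.619816780090332), 51.34019470214844)
side white -1 136.5 ((327.5, 137.0), (54.0, 5.0), 90.0)
```

View pics/top1.png

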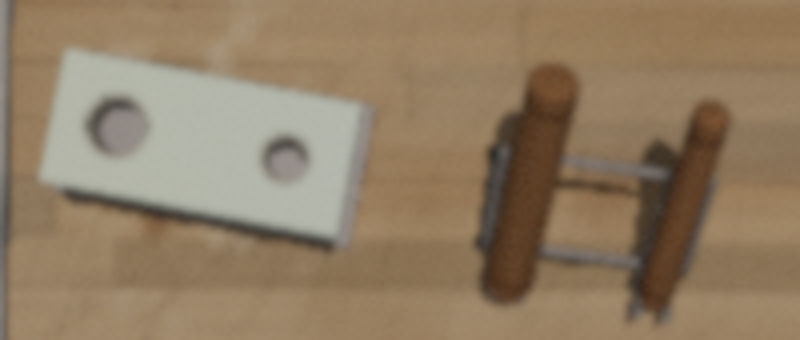

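View pics/side1.png

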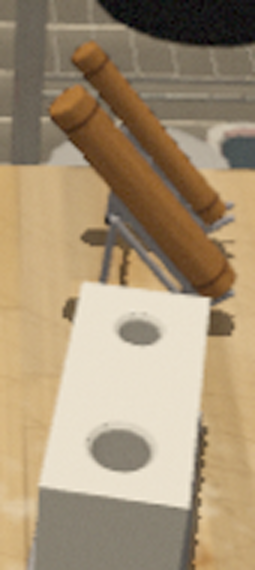

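Run:
```python
from h import *
from bench import cams
t=cams.camera('top');s=cams.camera('side')
P=dict(thickU=((363.3,226.5),(348.3,145.3)),thickL=((351.8,276),(397.3,203.3)),thinU=((402.7,234.5),(353.3,128.3)),thinL=((388.8,279),(397.3,180.7)),wThick=((254.5,236.5),(365.3,259.7)),wThin=((296.5,244.75),(371.3,219.7)))
Q={}
for k,(a,b) in P.items():
    o1,v1=rays(t,a);o2,v2=rays(s,b);v1=v1[0];v2=v2[0]
    A=np.c_[v1,-v2];l=np.linalg.lstsq(A,o2-o1,rcond=None)[0];p=o1+l[0]*v1;q=o2+l[1]*v2
    Q[k]=(p+q)/2;print(k,Q[k].round(4),'gap',np.linalg.norm(p-q).round(4))
    if k[0]=='w':print(onz(t,a,.104).round(4),onz(s,b,.104).round(4))
for n in('thick','thin'):
    d=Q[n+'U']-Q[n+'L'];print(n,np.linalg.norm(d),np.degrees(np.arctan2(d[1],d[0])),np.degrees(np.arctan2(d[2],np.hypot(*d[:2]))))
w=Q['wThick']-Q['wThin'];print(w,np.degrees(np.arctan2(w[1],w[0])))
```

```text
thickU [ 0.6003 -0.1408  0.1613] gap 0.0001
thickL [ 0.4896 -0.1251  0.0328] gap 0.0028
thinU [ 0.5846 -0.2297  0.1496] gap 0.0011
thinL [ 0.4801 -0.2161  0.0267] gap 0.0024
wThick [0.5795 0.1073 0.0966] gap 0.0001
[[0.5791 0.1063 0.104 ]] [[0.5807 0.1147 0.104 ]]
wThin [0.5616 0.0085 0.0986] gap 0.001
[[0.561  0.0084 0.104 ]] [[0.5631 0.0148 0.104 ]]
thick 0.17039406280422437 -8.05579439790315 48.95459765745012
thin 0.1618868358711018 -7.434224839025242 49.37852663009759
[ 0.01789949  0.0987538  -0.00201108] 79.72646346009132
```

```bash
cat >> h.py <<'E'
def Rt(yaw,tilt):
    "tool x heading 180+yaw (deg), tilted forward about y: z points forward by tilt from down"
    Y=R.from_euler('z',yaw,degrees=True);T=R.from_euler('y',-tilt,degrees=True)
    return Y*T*R.from_matrix(np.array([[-1,0,0],[0,1,0],[0,0,-1.]]))
def delta(s,p,rot=None):
    R0=R.from_quat(s['eef_rot']);rot=R0 if rot is None else rot
    return (R0.inv()*rot).as_rotvec().round(4),R0.inv().apply(np.array(p)-s['ee_pos']).round(4)
E
python3 - <<'E'
from h import *
from bench import readout
s=readout.read_state()
print(Rt(-7.7,0).apply(np.eye(3)), Rt(-7.7,40).apply([0,0,1]))
print(delta(s,[.53,-.135,.32],Rt(-7.7,0)))
E
```

```text
[[-0.9909832   0.13398619  0.        ]
 [ 0.13398619  0.9909832   0.        ]
 [ 0.          0.         -1.        ]] [ 0.63699172 -0.08612466 -0.76604444]
(array([-0.0003, -0.    , -0.1324]), array([-0.5468, -0.6155, -0.0755]))
```

Call:
step_arm([
  [[0, 0, -0.03, -0.05, -0.05, -0.05, 90], [0, 0, -0.132, -0.546, -0.615, -0.076, 80], [0, 0, -0.132, -0.546, -0.615, -0.076, 80], [0, 0, -0.132, -0.546, -0.615, -0.076, 80], [0, 0, -0.132, -0.546, -0.615, -0.076, 80], [0, 0, -0.132, -0.546, -0.615, -0.076, 80], [0, 0, -0.132, -0.546, -0.615, -0.076, 80], [0, 0, -0.132, -0.546, -0.615, -0.076, 80], [0, 0, -0.132, -0.546, -0.615, -0.076, 80], [0, 0, -0.132, -0.546, -0.615, -0.076, 80], [0, 0, -0.132, -0.546, -0.615, -0.076, 80], [0, 0, -0.132, -0.546, -0.615, -0.076, 80], [0, 0, -0.132, -0.546, -0.615, -0.076, 80], [0, 0, -0.132, -0.546, -0.615, -0.076, 80], [0, 0, -0.132, -0.546, -0.615, -0.076, 80], [0, 0, -0.132, -0.546, -0.615, -0.076, 80], [0, 0, -0.132, -0.546, -0.615, -0.076, 80], [0, 0, -0.132, -0.546, -0.615, -0.076, 80]],
])

```text
time: 2.6
ee_pos: [0.5293, -0.1334, 0.3207]
eef_rot: [0.067, 0.998, 0.0, 0.0]
ft_force: [0.4, -0.2, 0.9]
width: 0.0698
grip_force: 0.0
```

Run:
```python
from h import *
from bench import readout,cams
s=readout.read_state();c=cams.camera('wrist')
print(s['ee_pos'],s['eef_rot'],s['joint_positions'],s['ft_force'])
print(delta(s,[.53,-.135,.32],Rt(-7.7,0)))
cv2.imwrite('pics/w1.png',c['img'][:,:,::-1])
```

```text
[ 0.52925107 -0.13344434  0.32067871] [6.66393374e-02 9.97777033e-01 3.93376660e-04 1.92002078e-04] [-0.55164314  0.13836845  0.80392539  1.58603285 -0.10095253  1.45955663
  1.69612261] [ 0.38894417 -0.17826099  0.92589515]
(array([0.0008, 0.0003, 0.001 ]), array([-0.0009, -0.0014,  0.0007]))
```

View pics/w1.png

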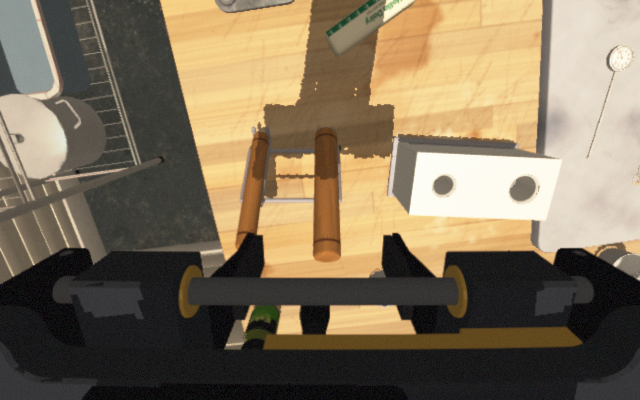

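Run:
```python
from h import *
from bench import readout,cams
s=readout.read_state();c=cams.camera('wrist');g=cv2.cvtColor(c['img'],cv2.COLOR_RGB2HSV)
b=cv2.inRange(g,(4,120,60),(17,255,215))
for y in (150,180,210,235,250,256):
    for n,(x0,x1) in dict(thick=(300,350),thin=(232,275)).items():
        q=np.where(b[y,x0:x1])[0]
        if len(q):print(y,n,x0+q.min(),x0+q.max(),len(q))
print('col',[(x,np.where(b[120:270,x])[0].max()+120) for x in(320,327,334)])
v=c['img'].min(2);w=(v<170).astype(np.uint8)
for x0,x1 in((428,460),(504,545)):
    m=np.zeros_like(w);m[168:210,x0:x1]=w[168:210,x0:x1]
    k=max(cv2.findContours(m,0,1)[0],key=cv2.contourArea);e=cv2.fitEllipse(k);print(e,onz(c,e[0],.104,s))
o,V=rays(c,[[327,249]],s);print('thickU',onz(c,[[327.5,248]],.1613,s),onz(c,[[327,206]],.1,s))
print('thinU',onz(c,[[246,240]],.1496,s))
```

```text
150 thick 315 347 26
150 thin 252 267 16
180 thick 314 337 24
180 thin 246 274 26
210 thick 314 339 26
210 thin 241 259 19
235 thick 313 340 28
235 thin 236 262 16
250 thick 313 340 28
250 thin 237 263 2
256 thick 313 340 28
256 thin 263 263 1
col [(320, np.int64(261)), (327, np.int64(262)), (334, np.int64(260))]
((442.9991149902344, 184.73597717285156), (18.1750545501709, 20.4868106842041), 55.60820770263672) [[0.56063351 0.00915746 0.104     ]]
((522.760009765625, 188.36195373535156), (22.21493911743164, 27.868494033813477), 44.97080612182617) [[0.57833745 0.10725671 0.104     ]]
thickU [[ 0.59716078 -0.13784723  0.1613    ]] [[ 0.57020644 -0.13402132  0.1       ]]
thinU [[ 0.58112609 -0.22752434  0.1496    ]]
```

Call:
step_arm([
  [[0, 0, 0, -0.047, 0.005, 0.03, 75], [0, 0, 0, -0.047, 0.005, 0.08, 75], [0, 0, 0, -0.047, 0.005, 0.13, 75], [0, 0, 0, -0.047, 0.005, 0.16, 75], [0, 0, 0, -0.047, 0.005, 0.183, 75], [0, 0, 0, -0.047, 0.005, 0.183, 75], [0, 0, 0, -0.047, 0.005, 0.183, 75]],
])

```text
time: 3.58
ee_pos: [0.5771, -0.1357, 0.1386]
eef_rot: [0.067, 0.998, 0.0, 0.001]
ft_force: [-0.0, 0.5, -0.1]
width: 0.0649
grip_force: 0.0
```

Run:
```python
from h import *
from bench import readout,cams
s=readout.read_state();c=cams.camera('wrist');d=cams.camera('side')
print(s['ee_pos'],s['eef_rot'],s['ft_force'])
cv2.imwrite('pics/w2.png',np.vstack([c['img'][150:400,100:540],cv2.resize(d['img'][90:240,270:480],(440,314))])[:,:,::-1])
```

```text
[ 0.57707481 -0.13573662  0.13861917] [6.73206552e-02 9.97731199e-01 1.61397301e-05 6.19682586e-04] [-0.0204898   0.46076499 -0.1358959 ]
```

View pics/w2.png

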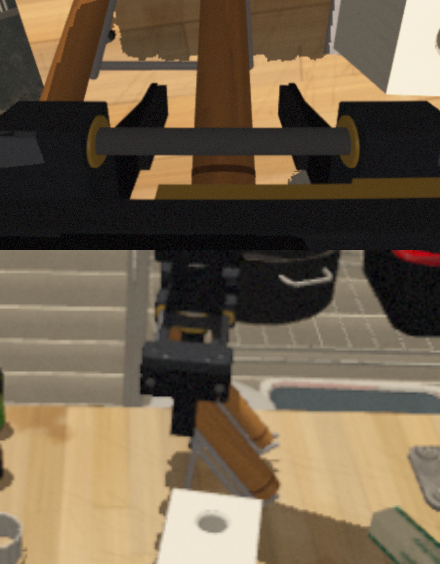

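Call:
step_arm([
  [[0, 0, 0, 0, 0, 0, 40], [0, 0, 0, 0, 0, 0, 20], [0, 0, 0, 0, 0, 0, 10], [0, 0, 0, 0, 0, 0, 10], [0, 0, 0, 0, 0, 0, 10], [0, 0, 0, 0, 0, 0, 10]],
], squeeze=25)

```text
time: 4.42
ee_pos: [0.5766, -0.1356, 0.1375]
eef_rot: [0.067, 0.998, 0.0, -0.0]
ft_force: [-0.4, 0.6, -0.0]
width: 0.0293
grip_force: 25.0
```

Call:
step_arm([
  [[0, 0, 0, 0, 0, -0.02, 10], [0, 0, 0, 0, 0, -0.06, 10], [0, 0, 0, 0, 0, -0.11, 10], [0, 0, 0, 0, 0, -0.15, 10], [0, -0.15, 0, 0, 0, -0.18, 10], [0, -0.3, 0, 0, 0, -0.18, 10], [0, -0.45, 0, 0, 0, -0.18, 10], [0, -0.6, 0, 0, 0, -0.18, 10], [0, -0.698, 0, 0, 0, -0.18, 10], [0, -0.698, 0, 0, 0, -0.18, 10], [0, -0.698, 0, 0, 0, -0.18, 10]],
])

```text
time: 5.8
ee_pos: [0.5769, -0.1363, 0.3186]
eef_rot: [0.064, 0.938, -0.023, 0.341]
ft_force: [0.0, 1.0, -1.3]
width: 0.0297
grip_force: 25.0
```

Run:
```python
from h import *
from bench import readout,cams
s=readout.read_state();c=cams.camera('wrist');d=cams.camera('side')
print(s['ee_pos'],s['eef_rot'],s['joint_positions'],s['ft_force'],s['width'])
print(delta(s,[.578,.107,.31],Rt(-7.7,40)),R.from_quat(s['eef_rot']).apply(np.eye(3)).round(3))
cv2.imwrite('pics/w3.png',np.vstack([c['img'][150:400,100:540],cv2.resize(d['img'][0:240,250:480],(440,344))])[:,:,::-1])
```

```text
[ 0.57687182 -0.13633459  0.31857292] [ 0.06389946  0.93769211 -0.02299213  0.34076638] [-0.59871519 -0.33946412  0.6334132   2.06871666  0.38116914  0.67256721
  1.2974109 ] [ 0.00543654  1.01013893 -1.28304341] 0.02969880599705511
(array([-0.0007, -0.001 , -0.0015]), array([ 0.03  ,  0.2412, -0.0138])) [[-0.76   0.104 -0.642]
 [ 0.136  0.991  0.   ]
 [ 0.636 -0.087 -0.767]]
```

View pics/w3.png

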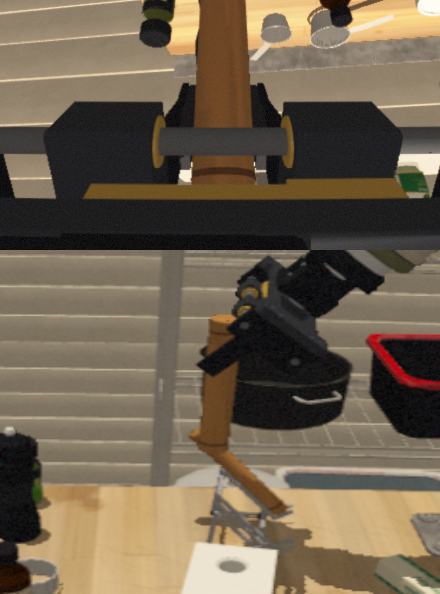

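Call:
step_arm([
  [[0, 0, 0, 0.003, 0.03, -0.003, 10], [0, 0, 0, 0.009, 0.08, -0.007, 10], [0, 0, 0, 0.014, 0.13, -0.012, 10], [0, 0, 0, 0.02, 0.18, -0.016, 10], [0, 0, 0, 0.024, 0.22, -0.02, 10], [0, 0, 0, 0.026, 0.241, -0.022, 10], [0, 0, 0, 0.026, 0.241, -0.022, 10], [0, 0, 0, 0.026, 0.241, -0.022, 10], [0, 0, 0, 0.026, 0.241, -0.022, 10]],
])

```text
time: 7.02
ee_pos: [0.5754, 0.1065, 0.3177]
eef_rot: [0.064, 0.938, -0.023, 0.341]
ft_force: [-0.9, 0.6, -1.7]
width: 0.0287
grip_force: 25.0
```

Run:
```python
from h import *
from bench import readout,cams
s=readout.read_state();c=cams.camera('wrist');d=cams.camera('side')
print(s['ee_pos'],s['eef_rot'],s['joint_positions'].round(2),s['ft_force'])
cv2.imwrite('pics/w4.png',np.vstack([c['img'][0:300,100:540],cv2.resize(d['img'][0:290,250:560],None,fx=1,fy=1)[:,:440] if 0 else cv2.copyMakeBorder(d['img'][0:290,250:560],0,0,0,130,0)])[:,:,::-1])
np.savez('w4',c=c['img'],d=d['img'])
```

```text
[0.57539342 0.10653023 0.31770255] [ 0.06413347  0.93758214 -0.02325377  0.34100718] [-0.61 -0.2   0.12  2.03  0.59  0.8   0.64] [-0.89989835  0.56421477 -1.66184284]
```

View pics/w4.png

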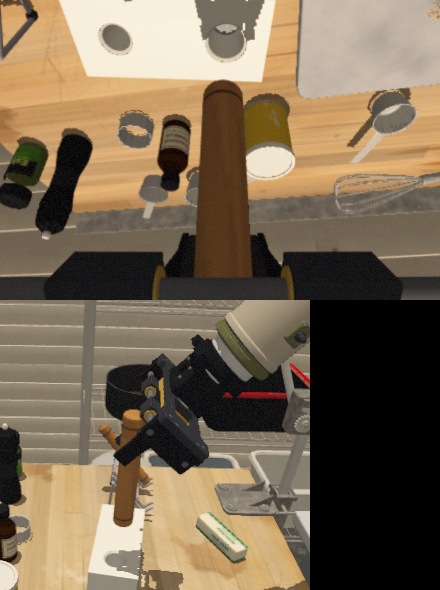

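```bash
cat >> h.py <<'E'
def plane(c,rows,x0,x1,pose=None,lo=(3,110,40),hi=(17,255,215)):
    b=cv2.inRange(cv2.cvtColor(c['img'],cv2.COLOR_RGB2HSV),lo,hi);b=cv2.morphologyEx(b,cv2.MORPH_OPEN,np.ones((3,3)))
    m=[]
    for y in rows:
        q=np.where(b[y,x0:x1])[0]
        if len(q)>5:m.append((x0+(q.min()+q.max())/2,y,q.max()-q.min()))
    m=np.array(m);k=abs(m[:,2]-np.median(m[:,2]))<4;m=m[k]
    print(len(m),m[::12].tolist())
    o,v=rays(c,m[:,:2],pose);return o,np.linalg.svd(v)[2][2]
def axis(p1,p2):
    d=np.cross(p1[1],p2[1]);d/=np.linalg.norm(d);d*=np.sign(d[2])
    p=np.linalg.lstsq(np.array([p1[1],p2[1],d]),[p1[1]@p1[0],p2[1]@p2[0],0],rcond=None)[0]
    return p,d,lambda z:p+d*(z-p[2])/d[2]
E
cat > ax.py <<'E'
from h import *
from bench import readout,cams
import sys
a=[int(v) for v in sys.argv[1:]]  # side rows r0 r1 x0 x1, wrist rows r0 r1 x0 x1
s=readout.read_state();c=cams.camera('wrist');d=cams.camera('side')
p1=plane(d,range(a[0],a[1]),a[2],a[3]);p2=plane(c,range(a[4],a[5]),a[6],a[7],s)
p,u,f=axis(p1,p2);Rm=R.from_quat(s['eef_rot'])
print('dir',u.round(4),'z.104',f(.104).round(4),'z.17',f(.17).round(4),'at tcp',f(s['ee_pos'][2]).round(4),'tcp',s['ee_pos'].round(4))
print('tilt fix rotvec tool',Rm.inv().apply(np.cross(u,[0,0,1])).round(4))
print('tool axes rows',Rm.as_matrix().T.round(3).tolist())
E
python3 ax.py 150 215 355 400 100 220 280 370
python3 - <<'E'
from h import *
from bench import readout,cams
s=readout.read_state();c=cams.camera('wrist')
v=c['img'].min(2)
print(v[40,180:260:4].tolist());w=(v<150).astype(np.uint8)
for x0,x1,y0,y1 in((195,240,18,60),):
    m=np.zeros_like(w);m[y0:y1,x0:x1]=w[y0:y1,x0:x1]
    k=max(cv2.findContours(m,0,1)[0],key=cv2.contourArea);e=cv2.fitEllipse(k);print(e,onz(c,e[0],.104,s))
print(onz(c,[[325,42]],.104,s))
E
```

```text
34 [[379.0, 164.0, 20.0], [375.0, 193.0, 20.0], [374.5, 205.0, 19.0]]
23 [[314.0, 121.0, 58.0], [315.5, 160.0, 57.0]]
dir [-0.0016  0.0074  1.    ] z.104 [0.5753 0.1007 0.104 ] z.17 [0.5752 0.1012 0.17  ] at tcp [0.575  0.1023 0.3178] tcp [0.5753 0.1069 0.3178]
tilt fix rotvec tool [-0.0054  0.0026  0.0046]
tool axes rows [[-0.759, 0.104, -0.643], [0.136, 0.991, 0.0], [0.637, -0.087, -0.766]]
[219, 219, 217, 217, 217, 173, 94, 93, 96, 96, 100, 101, 101, 212, 222, 221, 221, 220, 221, 221]
((214.98793029785156, 37.25497817993164), (22.702152252197266, 30.400333404541016), 126.59593200683594) [[0.55978898 0.01109894 0.104     ]]
[[0.57807639 0.10855846 0.104     ]]
```

Run:
```python
import numpy as np,cv2
z=np.load('w4.npz');h=cv2.cvtColor(z['c'],cv2.COLOR_RGB2HSV)
for y in(110,160,210):print(y,[h[y,x].tolist() for x in range(288,360,4)])
```

```text
110 [[16, 120, 216], [16, 119, 214], [16, 122, 211], [16, 120, 206], [13, 168, 76], [13, 170, 78], [13, 158, 79], [14, 168, 79], [14, 173, 87], [15, 178, 89], [14, 174, 85], [14, 168, 79], [14, 175, 80], [13, 153, 85], [20, 86, 86], [21, 217, 106], [22, 227, 108], [21, 214, 113]]
160 [[16, 128, 164], [16, 124, 212], [16, 123, 213], [15, 157, 101], [13, 160, 78], [14, 161, 84], [14, 173, 84], [15, 190, 82], [14, 176, 81], [15, 186, 85], [14, 175, 89], [13, 178, 86], [13, 168, 88], [14, 179, 77], [13, 161, 79], [21, 37, 240], [19, 36, 240], [20, 34, 240]]
210 [[17, 50, 96], [17, 51, 104], [16, 57, 103], [12, 161, 81], [13, 178, 83], [15, 193, 82], [16, 196, 82], [11, 165, 85], [15, 196, 82], [16, 180, 85], [14, 160, 83], [15, 165, 79], [14, 181, 89], [14, 175, 86], [13, 168, 79], [12, 126, 73], [18, 50, 118], [16, 50, 123]]
```

```bash
sed -i "s/a\[6\],a\[7\],s)/a[6],a[7],s,lo=(8,135,50),hi=(18,255,125))/" ax.py
python3 ax.py 150 215 355 400 105 220 285 365
```

```text
34 [[379.0, 164.0, 20.0], [375.0, 193.0, 20.0], [374.5, 205.0, 19.0]]
75 [[322.5, 115.0, 41.0], [322.5, 127.0, 41.0], [322.5, 139.0, 43.0], [323.0, 151.0, 44.0], [322.0, 163.0, 44.0], [322.5, 175.0, 45.0], [322.5, 187.0, 47.0]]
dir [-0.0013 -0.0046  1.    ] z.104 [0.5761 0.1073 0.104 ] z.17 [0.576 0.107 0.17 ] at tcp [0.5758 0.1064 0.3178] tcp [0.5752 0.1074 0.3178]
tilt fix rotvec tool [ 0.0036  0.0006 -0.003 ]
tool axes rows [[-0.759, 0.104, -0.643], [0.135, 0.991, 0.0], [0.637, -0.086, -0.766]]
```

Call:
step_arm([
  [[0, 0, 0, 0.005, 0.001, 0.01, 10], [0, 0, 0, 0.015, 0.001, 0.022, 10], [0, 0, 0, 0.025, 0.001, 0.034, 10], [0, 0, 0, 0.033, 0.001, 0.044, 10], [0, 0, 0, 0.035, 0.001, 0.046, 10], [0, 0, 0, 0.035, 0.001, 0.046, 10], [0, 0, 0, 0.035, 0.001, 0.046, 10]],
])

```text
time: 8.25
ee_pos: [0.5783, 0.1085, 0.2606]
eef_rot: [0.063, 0.937, -0.023, 0.342]
ft_force: [-0.1, 0.8, -1.0]
width: 0.0292
grip_force: 25.0
```

Run:
```python
from h import *
from bench import readout,cams
s=readout.read_state();c=cams.camera('wrist');d=cams.camera('side')
print(s['ee_pos'],s['ft_force'])
print(R.from_quat(s['eef_rot']).inv().apply([0,0,-1]))
a=cv2.resize(c['img'][0:130,230:430],None,fx=3,fy=3);b=cv2.resize(d['img'][100:300,320:420],None,fx=2,fy=2)
a=a[:390];b=cv2.copyMakeBorder(b,0,0,0,0,0)[:390];cv2.imwrite('pics/w5.png',np.hstack([a,b])[:,:,::-1])
```

```text
[0.57831802 0.10850566 0.26063354] [-0.1229456   0.82051357 -0.98240354]
[ 6.43317032e-01 -6.79513031e-04  7.65599591e-01]
```

View pics/w5.png

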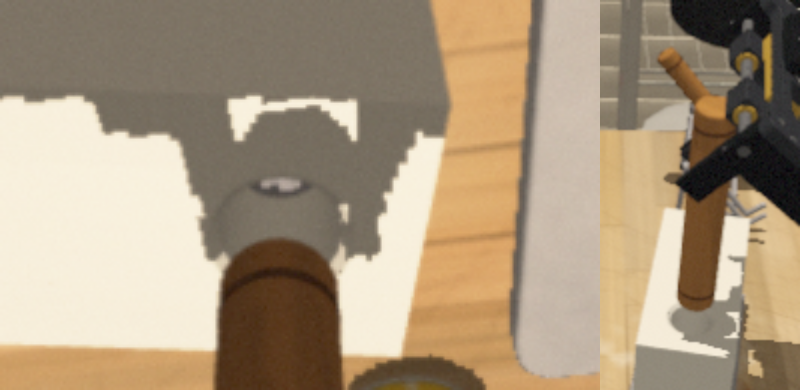

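Call:
step_arm([
  [[0, 0, 0, 0.0019, 0, 0.0023, 10], [0, 0, 0, 0.0039, 0, 0.0046, 10], [0, 0, 0, 0.0058, 0, 0.0069, 10], [0, 0, 0, 0.0077, 0, 0.0092, 10], [0, 0, 0, 0.0096, 0, 0.0115, 10], [0, 0, 0, 0.0116, 0, 0.0138, 10], [0, 0, 0, 0.0135, 0, 0.0161, 10], [0, 0, 0, 0.0154, 0, 0.0184, 10], [0, 0, 0, 0.0154, 0, 0.0184, 10]],
], squeeze=12)

```text
time: 9.48
ee_pos: [0.578, 0.1083, 0.2357]
eef_rot: [0.063, 0.938, -0.023, 0.341]
ft_force: [0.1, 0.4, 0.3]
width: 0.0294
grip_force: 12.0
```

Call:
step_arm([
  [[0, 0, 0, 0.0013, 0, 0.0015, 10], [0, 0, 0, 0.0026, 0, 0.0031, 10], [0, 0, 0, 0.0039, 0, 0.0046, 10], [0, 0, 0, 0.0051, 0, 0.0061, 10], [0, 0, 0, 0.0064, 0, 0.0077, 10], [0, 0, 0, 0.0077, 0, 0.0092, 10], [0, 0, 0, 0.0077, 0, 0.0092, 10]],
], squeeze=8)

```text
time: 10.35
ee_pos: [0.578, 0.1083, 0.2237]
eef_rot: [0.063, 0.938, -0.023, 0.341]
ft_force: [0.2, 0.9, -0.3]
width: 0.0297
grip_force: 8.0
```

Now in 1 mm rows, feeling.

Call:
step_arm([
  [[0, 0, 0, 0.0006, 0, 0.0008, 10], [0, 0, 0, 0.0013, 0, 0.0015, 10], [0, 0, 0, 0.0019, 0, 0.0023, 10], [0, 0, 0, 0.0026, 0, 0.0031, 10], [0, 0, 0, 0.0032, 0, 0.0038, 10], [0, 0, 0, 0.0039, 0, 0.0046, 10], [0, 0, 0, 0.0045, 0, 0.0054, 10], [0, 0, 0, 0.0051, 0, 0.0061, 10]],
])

```text
time: 11.35
ee_pos: [0.5781, 0.1084, 0.216]
eef_rot: [0.063, 0.938, -0.023, 0.341]
ft_force: [0.6, 0.4, -1.3]
width: 0.0296
grip_force: 8.0
```

Call:
step_arm([
  [[0, 0, 0, 0.0006, 0, 0.0008, 10], [0, 0, 0, 0.0013, 0, 0.0015, 10], [0, 0, 0, 0.0019, 0, 0.0023, 10], [0, 0, 0, 0.0026, 0, 0.0031, 10], [0, 0, 0, 0.0032, 0, 0.0038, 10], [0, 0, 0, 0.0039, 0, 0.0046, 10], [0, 0, 0, 0.0045, 0, 0.0054, 10], [0, 0, 0, 0.0051, 0, 0.0061, 10]],
])

```text
time: 12.35
ee_pos: [0.5781, 0.1084, 0.208]
eef_rot: [0.063, 0.938, -0.023, 0.341]
ft_force: [-0.3, 0.5, -0.3]
width: 0.0298
grip_force: 8.0
```

Call:
step_arm([
  [[0, 0, 0, 0.0006, 0, 0.0008, 10], [0, 0, 0, 0.0013, 0, 0.0015, 10], [0, 0, 0, 0.0019, 0, 0.0023, 10], [0, 0, 0, 0.0026, 0, 0.0031, 10], [0, 0, 0, 0.0032, 0, 0.0038, 10], [0, 0, 0, 0.0039, 0, 0.0046, 10], [0, 0, 0, 0.0045, 0, 0.0054, 10], [0, 0, 0, 0.0051, 0, 0.0061, 10]],
])

```text
time: 13.35
ee_pos: [0.5781, 0.1084, 0.2]
eef_rot: [0.063, 0.938, -0.023, 0.341]
ft_force: [0.2, 0.4, 0.5]
width: 0.0296
grip_force: 8.0
```

Call:
step_arm([
  [[0, 0, 0, 0.0006, 0, 0.0008, 10], [0, 0, 0, 0.0013, 0, 0.0015, 10], [0, 0, 0, 0.0019, 0, 0.0023, 10], [0, 0, 0, 0.0026, 0, 0.0031, 10], [0, 0, 0, 0.0032, 0, 0.0038, 10], [0, 0, 0, 0.0039, 0, 0.0046, 10], [0, 0, 0, 0.0045, 0, 0.0054, 10], [0, 0, 0, 0.0051, 0, 0.0061, 10]],
])

```text
time: 14.35
ee_pos: [0.5801, 0.1093, 0.1953]
eef_rot: [0.063, 0.937, -0.022, 0.344]
ft_force: [-0.4, -0.7, 12.8]
width: 0.0297
grip_force: 8.0
```

Call:
step_arm([
  [[0, 0, 0, -0.0012, 0, -0.0015, 10], [0, 0, 0, -0.002, 0, -0.0024, 10], [0, 0, 0, -0.002, 0, -0.0024, 10]],
])

```text
time: 14.72
ee_pos: [0.5782, 0.1085, 0.1954]
eef_rot: [0.063, 0.938, -0.023, 0.341]
ft_force: [0.1, 0.8, 1.9]
width: 0.0298
grip_force: 8.0
```

Call:
step_arm([
  [[0, 0, 0, 0, 0, 0, 38], [0, 0, 0, 0, 0, 0, 45], [0, 0, 0, 0, 0, 0, 60], [0, 0, 0, 0, 0, 0, 70], [0, 0, 0, 0, 0, -0.03, 70], [0, 0, 0, 0, 0, -0.08, 70], [0, 0, 0, 0, 0, -0.12, 70], [0, 0, 0, 0, 0, -0.14, 70], [0, 0, 0, 0, 0, -0.14, 70]],
])

```text
time: 15.85
ee_pos: [0.489, 0.121, 0.3039]
eef_rot: [0.063, 0.937, -0.022, 0.342]
ft_force: [-0.2, 0.9, -0.1]
width: 0.0613
grip_force: 0.0
```

Run:
```python
from h import *
from bench import readout,cams
s=readout.read_state();c=cams.camera('wrist');d=cams.camera('side')
print(s['ee_pos'],s['ft_force'])
U=np.array([.583,-.228,.150]);ps=np.radians(-7.7);ax=np.array([.6428*np.cos(ps),.6428*np.sin(ps),.766])
g=U-.032*ax+[0,0,.003];print('grasp tcp',g)
print(delta(s,[g[0]-.04,g[1],.33],Rt(-7.7,0)),delta(s,[g[0]-.04,0,.33])[1])
b=cv2.resize(d['img'][60:330,270:470],None,fx=2,fy=2);cv2.imwrite('pics/s6.png',b[:,:,::-1])
```

```text
[0.48900676 0.12100044 0.30394681] [-0.20736517  0.92489951 -0.12271253]
grasp tcp [ 0.56261587 -0.22524396  0.128488  ]
(array([ 2.100e-03,  7.002e-01, -2.000e-04]), array([-0.078 , -0.3386,  0.0308])) [-0.0548 -0.1154  0.0118]
```

View pics/s6.png

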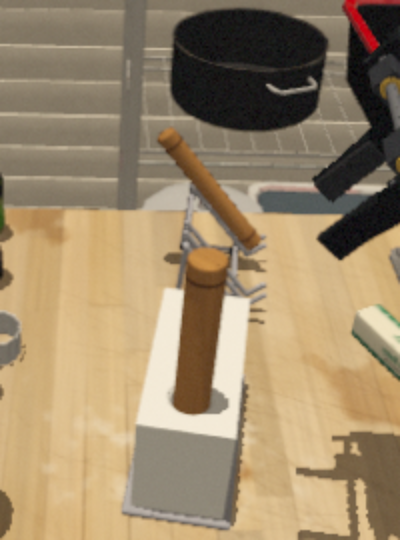

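Call:
step_arm([
  [[0, 0.1, 0, -0.02, -0.03, 0.0, 75], [0, 0.25, 0, -0.04, -0.08, 0.01, 75], [0, 0.4, 0, -0.06, -0.14, 0.02, 75], [0, 0.55, 0, -0.07, -0.2, 0.03, 75], [0.002, 0.7, 0, -0.078, -0.26, 0.031, 75], [0.002, 0.7, 0, -0.078, -0.31, 0.031, 75], [0.002, 0.7, 0, -0.078, -0.339, 0.031, 75], [0.002, 0.7, 0, -0.078, -0.339, 0.031, 75], [0.002, 0.7, 0, -0.078, -0.339, 0.031, 75], [0.002, 0.7, 0, -0.078, -0.339, 0.031, 75]],
])

```text
time: 17.2
ee_pos: [0.5228, -0.2249, 0.3285]
eef_rot: [0.067, 0.998, -0.001, -0.001]
ft_force: [-0.3, -0.4, -0.4]
width: 0.0654
grip_force: 0.0
```

Run:
```python
from h import *
from bench import readout,cams
s=readout.read_state();c=cams.camera('wrist')
print(s['ee_pos'],s['joint_positions'].round(2))
h=cv2.cvtColor(c['img'],cv2.COLOR_RGB2HSV);b=cv2.inRange(h,(4,120,40),(17,255,215))
# expected pixel of the upper and lower end
o,M=cam(c,s)
def proj(p):
    q=M.T@(np.array(p)-o);x,y=q[0]/-q[2],-q[1]/-q[2];k=1+c['k1']*(x*x+y*y);return np.round([c['fx']*x*k+c['cx'],c['fy']*y*k+c['cy']],1)
U=np.array([.583,-.228,.150]);L=np.array([.480,-.2155,.027]);print(proj(U),proj(L))
for t in(.95,.85,.75,.65,.55,.4,.2):
    p=L+t*(U-L);u,v=proj(p).round().astype(int);q=np.where(b[v,u-25:u+25])[0]
    if len(q):m=u-25+(q.min()+q.max())/2;print(t,u,v,q.min()+u-25,q.max()+u-25,len(q),onz(c,[[m,v]],p[2],s).round(4),p.round(4))
u,v=proj(U).astype(int);print([(y,h[y,u].tolist()) for y in range(v-8,v+20,2)])
```

```text
[ 0.52282269 -0.22492981  0.32852713] [-0.41  0.22  0.88  1.51 -0.17  1.49  1.91]
[327.7 234.6] [325.9 132. ]
0.95 328 228 319 337 19 [[ 0.5776 -0.2269  0.1438]] [ 0.5778 -0.2274  0.1438]
0.85 327 216 319 337 19 [[ 0.5676 -0.2254  0.1316]] [ 0.5676 -0.2261  0.1316]
0.75 327 204 319 336 18 [[ 0.5568 -0.2244  0.1193]] [ 0.5572 -0.2249  0.1192]
0.65 327 193 320 336 17 [[ 0.5468 -0.2223  0.107 ]] [ 0.5469 -0.2236  0.107 ]
0.55 327 183 319 336 18 [[ 0.5372 -0.2216  0.0947]] [ 0.5366 -0.2224  0.0946]
0.4 326 168 320 336 17 [[ 0.522  -0.2187  0.0762]] [ 0.5212 -0.2205  0.0762]
0.2 326 149 301 335 18 [[ 0.4991 -0.2291  0.0516]] [ 0.5006 -0.218   0.0516]
[(226, [13, 175, 149]), (228, [14, 183, 180]), (230, [15, 177, 182]), (232, [14, 178, 182]), (234, [14, 174, 186]), (236, [14, 176, 216]), (238, [14, 174, 229]), (240, [14, 173, 218]), (242, [14, 180, 197]), (244, [15, 140, 226]), (246, [21, 106, 250]), (248, [21, 107, 251]), (250, [21, 106, 251]), (252, [22, 106, 251])]
```

Call:
step_arm([
  [[0, 0, 0, -0.042, 0.0056, 0.03, 65], [0, 0, 0, -0.042, 0.0056, 0.08, 65], [0, 0, 0, -0.042, 0.0056, 0.13, 65], [0, 0, 0, -0.042, 0.0056, 0.17, 65], [0, 0, 0, -0.042, 0.0056, 0.197, 65], [0, 0, 0, -0.042, 0.0056, 0.197, 65], [0, 0, 0, -0.042, 0.0056, 0.197, 50], [0, 0, 0, -0.042, 0.0056, 0.197, 30], [0, 0, 0, -0.042, 0.0056, 0.197, 10], [0, 0, 0, -0.042, 0.0056, 0.197, 5], [0, 0, 0, -0.042, 0.0056, 0.197, 5], [0, 0, 0, -0.042, 0.0056, 0.197, 5]],
], squeeze=25)

```text
time: 18.75
ee_pos: [0.5646, -0.2262, 0.132]
eef_rot: [0.067, 0.998, -0.001, -0.001]
ft_force: [0.1, 3.9, 4.3]
width: 0.0211
grip_force: 25.0
```

Call:
step_arm([
  [[0, 0, 0, 0, 0, -0.02, 5], [0, 0, 0, 0, 0, -0.06, 5], [0, 0, 0, 0, 0, -0.11, 5], [0, 0, 0, 0, 0, -0.15, 5], [0, -0.15, 0, 0, 0, -0.18, 5], [0, -0.3, 0, 0, 0, -0.185, 5], [0, -0.45, 0, 0, 0, -0.185, 5], [0, -0.6, 0, 0, 0, -0.185, 5], [0, -0.698, 0, 0, 0, -0.185, 5], [0, -0.698, 0, 0, 0, -0.185, 5], [0, -0.698, 0, 0, 0, -0.185, 5]],
])

```text
time: 20.12
ee_pos: [0.5649, -0.227, 0.3177]
eef_rot: [0.064, 0.938, -0.024, 0.34]
ft_force: [-0.3, -0.3, 0.0]
width: 0.021
grip_force: 25.0
```

Run:
```python
from h import *
from bench import readout
s=readout.read_state()
print(s['ee_pos'],s['eef_rot'],s['width'],s['joint_positions'].round(2))
print(delta(s,[.560,.009,.31],Rt(-7.7,40)))
```

```text
[ 0.56492757 -0.22696237  0.31765943] [ 0.06370332  0.93807823 -0.02400542  0.33966876] 0.02102031791506165 [-0.51 -0.31  0.77  2.03  0.16  0.65  1.66]
(array([-0.0025, -0.0032, -0.0003]), array([ 0.033 ,  0.2331, -0.0181]))
```

Run:
```python
from h import *
from bench import readout
s=readout.read_state()
for y,q in ((-.07,-2),(.009,8)): print(delta(s,[.560,y,.317],Rt(q,40)))
```

```text
(array([-0.0664, -0.0033, -0.0766]), array([ 0.0204,  0.1548, -0.0165]))
(array([-0.1783, -0.0034, -0.2105]), array([ 0.0285,  0.2331, -0.0235]))
```

Call:
step_arm([
  [[-0.02, -0.003, -0.02, 0.004, 0.03, -0.003, 5], [-0.04, -0.003, -0.045, 0.01, 0.08, -0.008, 5], [-0.066, -0.003, -0.077, 0.017, 0.13, -0.013, 5], [-0.1, -0.003, -0.12, 0.022, 0.18, -0.018, 5], [-0.14, -0.003, -0.165, 0.027, 0.22, -0.022, 5], [-0.178, -0.003, -0.21, 0.0285, 0.233, -0.0235, 5], [-0.178, -0.003, -0.21, 0.0285, 0.233, -0.0235, 5], [-0.178, -0.003, -0.21, 0.0285, 0.233, -0.0235, 5], [-0.178, -0.003, -0.21, 0.0285, 0.233, -0.0235, 5]],
])

```text
time: 21.25
ee_pos: [0.5598, 0.0089, 0.3161]
eef_rot: [-0.065, 0.937, 0.023, 0.341]
ft_force: [0.2, -1.2, -0.7]
width: 0.0212
grip_force: 25.0
```

Run:
```python
from h import *
from bench import readout,cams
s=readout.read_state();c=cams.camera('wrist');d=cams.camera('side')
print(s['ee_pos'],s['eef_rot'],s['width'],s['joint_positions'].round(2))
np.savez('w7',c=c['img'],d=d['img'])
def proj(c,p):
    o,M=cam(c,s);q=M.T@(np.array(p)-o);x,y=q[0]/-q[2],-q[1]/-q[2];k=1+c['k1']*(x*x+y*y);return np.round([c['fx']*x*k+c['cx'],c['fy']*y*k+c['cy']],1)
for n,cc in(('side',d),('wrist',c)):
    g=cv2.cvtColor(cc['img'],cv2.COLOR_RGB2HSV)
    print(n,'well',proj(cc,[.5605,.009,.104]))
    for z in(.34,.28,.25,.22,.2,.185,.178,.17):
        u,v=proj(cc,[.56,.009,z]).round().astype(int)
        if 0<=v<400: print(z,u,v,[tuple(g[v,x].tolist()) for x in range(u-28 if n=='wrist' else u-14,u+29 if n=='wrist' else u+15,4 if n=='wrist' else 3)])
```

```text
[0.5597669  0.00885058 0.31612893] [-0.06490817  0.9374356   0.02349882  0.34124658] 0.021156532912158292 [-0.56 -0.36  0.39  2.12  0.23  0.66  1.44]
side well [372.5 217.6]
0.34 387 94 [(30, 55, 23), (165, 19, 27), (16, 166, 86), (16, 181, 97), (15, 178, 96), (14, 172, 101), (14, 159, 98), (19, 76, 37), (0, 14, 18), (140, 32, 24)]
0.28 383 130 [(20, 54, 138), (19, 61, 126), (14, 92, 117), (15, 166, 103), (14, 162, 88), (16, 157, 94), (15, 173, 100), (19, 62, 128), (21, 59, 130), (20, 52, 146)]
0.25 381 147 [(16, 53, 116), (19, 64, 128), (17, 75, 112), (15, 172, 108), (15, 158, 105), (15, 165, 105), (14, 172, 105), (20, 63, 130), (20, 63, 126), (19, 55, 129)]
0.22 379 163 [(14, 24, 179), (20, 34, 178), (19, 39, 139), (16, 168, 111), (15, 159, 106), (15, 162, 110), (14, 171, 106), (19, 33, 191), (19, 34, 189), (18, 32, 191)]
0.2 378 173 [(13, 21, 108), (18, 93, 206), (19, 108, 206), (15, 162, 107), (15, 156, 108), (14, 161, 106), (15, 165, 105), (14, 33, 102), (18, 85, 193), (19, 88, 219)]
0.185 377 180 [(17, 29, 123), (13, 24, 125), (17, 76, 131), (15, 160, 105), (14, 176, 81), (11, 
[... 1709 characters left out ...]
, 117, 231), (17, 122, 227), (15, 157, 107), (13, 167, 84), (10, 185, 51), (11, 139, 66), (12, 179, 60), (15, 186, 59), (12, 157, 91), (15, 140, 166), (18, 121, 236), (18, 119, 234), (18, 119, 233)]
0.178 323 94 [(17, 123, 230), (17, 122, 230), (17, 124, 229), (17, 126, 229), (17, 124, 228), (13, 173, 96), (13, 167, 101), (14, 169, 101), (14, 157, 99), (14, 165, 105), (14, 167, 99), (17, 117, 233), (18, 117, 236), (18, 114, 238), (19, 111, 242)]
0.17 323 88 [(19, 112, 240), (20, 107, 244), (20, 102, 245), (20, 106, 244), (20, 104, 246), (20, 105, 245), (19, 111, 239), (15, 132, 155), (16, 130, 171), (20, 106, 242), (21, 105, 245), (21, 105, 245), (21, 100, 246), (22, 59, 250), (24, 15, 254)]
```

```bash
sed -i "s/a\[2\],a\[3\])/a[2],a[3],lo=(8,135,50),hi=(18,255,125))/" ax.py
python3 ax.py 115 172 365 400 100 220 295 350
python3 - <<'E'
from h import *
from bench import readout,cams
s=readout.read_state();c=cams.camera('wrist')
g=c['img'].min(2)
for y in range(24,62,4):print(y,g[y,300:350:3].tolist())
E
```

```text
45 [[382.5, 127.0, 13.0], [381.0, 139.0, 12.0], [380.0, 151.0, 12.0], [378.5, 163.0, 11.0]]
96 [[324.0, 118.0, 30.0], [324.0, 136.0, 30.0], [324.0, 148.0, 30.0], [323.5, 160.0, 33.0], [324.0, 172.0, 34.0], [323.0, 184.0, 34.0], [324.0, 196.0, 34.0], [323.5, 208.0, 35.0]]
dir [ 0.0035 -0.0086  1.    ] z.104 [0.5605 0.0106 0.104 ] z.17 [0.5607 0.0101 0.17  ] at tcp [0.5612 0.0088 0.3161] tcp [0.5596 0.009  0.3161]
tilt fix rotvec tool [ 0.0069 -0.0023 -0.0058]
tool axes rows [[-0.758, -0.106, -0.643], [-0.138, 0.99, -0.0], [0.637, 0.089, -0.766]]
24 [240, 241, 241, 240, 155, 106, 107, 111, 106, 109, 112, 112, 107, 111, 109, 109, 108]
28 [241, 241, 241, 242, 174, 99, 102, 111, 111, 109, 96, 103, 108, 108, 109, 234, 112]
32 [241, 241, 240, 239, 117, 110, 113, 116, 117, 114, 110, 106, 96, 109, 134, 161, 109]
36 [241, 240, 241, 204, 118, 109, 112, 113, 116, 112, 118, 108, 101, 105, 230, 240, 109]
40 [240, 241, 238, 190, 109, 115, 114, 114, 115, 116, 112, 110, 105, 203, 237, 234, 114]
44 [240, 240, 237, 195, 110, 110, 113, 114, 116, 113, 111, 109, 117, 205, 238, 238, 240]
48 [239, 240, 239, 193, 177, 112, 114, 117, 116, 115, 112, 113, 204, 214, 239, 240, 239]
52 [240, 239, 240, 239, 204, 202, 151, 121, 118, 122, 159, 209, 209, 238, 239, 239, 240]
56 [239, 240, 240, 239, 240, 209, 210, 212, 214, 205, 212, 231, 238, 239, 239, 240, 239]
60 [239, 239, 238, 239, 239, 238, 237, 238, 237, 239, 238, 239, 239, 238, 238, 239, 238]
```

Call:
step_arm([
  [[0, 0, 0, 0.006, 0, 0.008, 5], [0, 0, 0, 0.015, 0, 0.02, 5], [0, 0, 0, 0.025, 0, 0.032, 5], [0, 0, 0, 0.034, 0, 0.042, 5], [0, 0, 0, 0.039, 0, 0.048, 5], [0, 0, 0, 0.0405, 0, 0.0496, 5], [0, 0, 0, 0.0405, 0, 0.0496, 5], [0, 0, 0, 0.0405, 0, 0.0496, 5]],
])

```text
time: 22.5
ee_pos: [0.5607, 0.0097, 0.2527]
eef_rot: [-0.066, 0.937, 0.024, 0.342]
ft_force: [-0.3, 1.1, 0.3]
width: 0.021
grip_force: 25.0
```

Run:
```python
from h import *
from bench import readout,cams
s=readout.read_state();c=cams.camera('wrist');print(s['ee_pos'],s['ft_force'])
g=c['img'].min(2);h=cv2.cvtColor(c['img'],cv2.COLOR_RGB2HSV)
for y in range(36,110,5):print(y,[(int(a),int(b)) for a,b in zip(g[y,296:356:4],h[y,296:356:4,1])])
```

```text
[0.56073853 0.0096849  0.25270701] [-0.26617913  1.1066125   0.28692374]
36 [(102, 50), (106, 47), (105, 46), (106, 45), (102, 50), (106, 44), (106, 44), (104, 48), (111, 45), (111, 44), (108, 49), (111, 47), (111, 45), (112, 47), (111, 48)]
41 [(107, 43), (105, 46), (105, 46), (101, 49), (104, 46), (102, 52), (109, 48), (104, 48), (102, 47), (108, 45), (150, 48), (109, 49), (110, 50), (111, 47), (113, 46)]
46 [(106, 44), (103, 47), (102, 49), (104, 46), (104, 48), (103, 45), (140, 47), (235, 18), (236, 17), (236, 17), (236, 17), (234, 19), (237, 16), (235, 18), (106, 42)]
51 [(105, 43), (101, 47), (106, 44), (105, 46), (104, 45), (106, 45), (133, 49), (235, 18), (233, 20), (233, 19), (234, 18), (234, 19), (235, 18), (228, 23), (103, 50)]
56 [(230, 22), (209, 35), (105, 44), (105, 46), (104, 48), (103, 50), (220, 28), (195, 42), (105, 46), (106, 49), (104, 49), (103, 48), (119, 47), (117, 52), (103, 50)]
61 [(235, 18), (211, 33), (107, 50), (105, 47), (105, 47), (103, 47), (186, 45), (103, 51), (104, 49), (104, 46), (107, 47), (107, 43), (103, 48), (106, 47), (107, 42)]
66 [(233, 20)
[... 804 characters left out ...]
 (108, 45), (106, 47)]
91 [(232, 20), (231, 21), (232, 20), (114, 47), (103, 53), (53, 121), (30, 174), (30, 174), (29, 175), (37, 158), (136, 49), (199, 40), (222, 27), (104, 48), (104, 49)]
96 [(233, 19), (230, 22), (233, 19), (218, 29), (57, 120), (27, 179), (25, 183), (34, 163), (30, 171), (31, 173), (29, 169), (230, 22), (233, 19), (232, 20), (234, 18)]
101 [(231, 21), (231, 21), (232, 20), (230, 22), (36, 152), (19, 167), (18, 180), (30, 164), (22, 173), (13, 195), (23, 182), (223, 27), (232, 20), (232, 20), (231, 21)]
106 [(233, 19), (231, 21), (232, 20), (231, 21), (29, 155), (24, 185), (26, 182), (37, 159), (32, 167), (35, 161), (26, 175), (219, 29), (231, 21), (230, 22), (230, 21)]
```

Call:
step_arm([
  [[0, 0, 0, 0.0019, -0.0005, 0.0023, 5], [0, 0, 0, 0.0039, -0.0005, 0.0046, 5], [0, 0, 0, 0.0058, -0.0005, 0.0069, 5], [0, 0, 0, 0.0077, -0.0005, 0.0092, 5], [0, 0, 0, 0.0096, -0.0005, 0.0115, 5], [0, 0, 0, 0.0116, -0.0005, 0.0138, 5], [0, 0, 0, 0.0135, -0.0005, 0.0161, 5], [0, 0, 0, 0.0154, -0.0005, 0.0184, 5], [0, 0, 0, 0.0154, -0.0005, 0.0184, 5]],
], squeeze=12)

```text
time: 23.68
ee_pos: [0.5605, 0.0091, 0.2278]
eef_rot: [-0.066, 0.937, 0.024, 0.341]
ft_force: [-0.0, -0.6, -1.4]
width: 0.0215
grip_force: 12.0
```

Call:
step_arm([
  [[0, 0, 0, 0.0013, 0, 0.0015, 5], [0, 0, 0, 0.0026, 0, 0.0031, 5], [0, 0, 0, 0.0039, 0, 0.0046, 5], [0, 0, 0, 0.0051, 0, 0.0061, 5], [0, 0, 0, 0.0058, 0, 0.0069, 5], [0, 0, 0, 0.0064, 0, 0.0077, 5], [0, 0, 0, 0.0071, 0, 0.0084, 5], [0, 0, 0, 0.0077, 0, 0.0092, 5]],
], squeeze=8)

```text
time: 24.68
ee_pos: [0.5606, 0.0091, 0.2161]
eef_rot: [-0.066, 0.937, 0.024, 0.342]
ft_force: [0.3, -1.1, -1.4]
width: 0.0218
grip_force: 8.0
```

Call:
step_arm([
  [[0, 0, 0, 0.0006, 0, 0.0008, 5], [0, 0, 0, 0.0013, 0, 0.0015, 5], [0, 0, 0, 0.0019, 0, 0.0023, 5], [0, 0, 0, 0.0026, 0, 0.0031, 5], [0, 0, 0, 0.0032, 0, 0.0038, 5], [0, 0, 0, 0.0039, 0, 0.0046, 5]],
])

```text
time: 25.42
ee_pos: [0.5606, 0.0091, 0.21]
eef_rot: [-0.066, 0.937, 0.024, 0.341]
ft_force: [0.2, -0.1, -1.4]
width: 0.0217
grip_force: 8.0
```

Call:
step_arm([
  [[0, 0, 0, 0.0006, 0, 0.0008, 5], [0, 0, 0, 0.0013, 0, 0.0015, 5], [0, 0, 0, 0.0019, 0, 0.0023, 5], [0, 0, 0, 0.0026, 0, 0.0031, 5], [0, 0, 0, 0.0032, 0, 0.0038, 5], [0, 0, 0, 0.0039, 0, 0.0046, 5]],
])

```text
time: 26.18
ee_pos: [0.5606, 0.0091, 0.204]
eef_rot: [-0.066, 0.937, 0.024, 0.342]
ft_force: [-0.0, -0.2, -0.4]
width: 0.0219
grip_force: 8.0
```

Call:
step_arm([
  [[0, 0, 0, 0.0006, 0, 0.0008, 5], [0, 0, 0, 0.0013, 0, 0.0015, 5], [0, 0, 0, 0.0019, 0, 0.0023, 5], [0, 0, 0, 0.0026, 0, 0.0031, 5], [0, 0, 0, 0.0032, 0, 0.0038, 5], [0, 0, 0, 0.0039, 0, 0.0046, 5]],
])

```text
time: 26.92
ee_pos: [0.5605, 0.0092, 0.198]
eef_rot: [-0.066, 0.937, 0.024, 0.342]
ft_force: [-0.2, -0.1, -1.4]
width: 0.0212
grip_force: 8.0
```

Call:
step_arm([
  [[0, 0, 0, 0.0006, 0, 0.0008, 5], [0, 0, 0, 0.0013, 0, 0.0015, 5], [0, 0, 0, 0.0019, 0, 0.0023, 5], [0, 0, 0, 0.0026, 0, 0.0031, 5], [0, 0, 0, 0.0032, 0, 0.0038, 5], [0, 0, 0, 0.0039, 0, 0.0046, 5]],
])

```text
time: 27.68
ee_pos: [0.5605, 0.0091, 0.192]
eef_rot: [-0.066, 0.937, 0.024, 0.342]
ft_force: [0.4, -0.3, -1.1]
width: 0.0218
grip_force: 8.0
```

Call:
step_arm([
  [[0, 0, 0, 0.0006, 0, 0.0008, 5], [0, 0, 0, 0.0013, 0, 0.0015, 5], [0, 0, 0, 0.0019, 0, 0.0023, 5], [0, 0, 0, 0.0026, 0, 0.0031, 5], [0, 0, 0, 0.0032, 0, 0.0038, 5], [0, 0, 0, 0.0039, 0, 0.0046, 5]],
])

```text
time: 28.42
ee_pos: [0.5617, 0.0093, 0.1876]
eef_rot: [-0.066, 0.937, 0.024, 0.343]
ft_force: [-0.1, -0.3, 8.3]
width: 0.0219
grip_force: 8.0
```

Call:
step_arm([
  [[0, 0, 0, -0.0008, 0, -0.001, 5], [0, 0, 0, -0.0012, 0, -0.0014, 5], [0, 0, 0, -0.0012, 0, -0.0014, 5]],
])

```text
time: 28.8
ee_pos: [0.5604, 0.0091, 0.1878]
eef_rot: [-0.066, 0.937, 0.024, 0.341]
ft_force: [0.4, 0.5, 1.0]
width: 0.0214
grip_force: 8.0
```

Call:
step_arm([
  [[0, 0, 0, 0, 0, 0, 30], [0, 0, 0, 0, 0, 0, 40], [0, 0, 0, 0, 0, 0, 50], [0, 0, 0, 0, 0, 0, 55], [0, 0, 0, 0, 0, -0.03, 55], [0, 0, 0, 0, 0, -0.08, 55], [0, 0, 0, 0, 0, -0.12, 55], [0, 0, 0, 0, 0, -0.15, 55], [0, 0, 0, 0, 0, -0.15, 55], [0, 0, 0, 0, 0, -0.15, 55]],
])

```text
time: 30.05
ee_pos: [0.4718, -0.0052, 0.3018]
eef_rot: [-0.066, 0.938, 0.024, 0.34]
ft_force: [-0.9, -0.1, 0.5]
width: 0.0477
grip_force: 0.0
```

Run:
```python
from h import *
from bench import readout,cams
s=readout.read_state();print(s['ee_pos'],s['ft_force'],s['width'])
t=cams.camera('top');d=cams.camera('side');c=cams.camera('wrist')
for n,cc,(x0,x1,y0,y1) in(('top',t,(225,425,190,290)),('side',d,(325,420,100,300)),('wrist',c,(200,600,0,300))):
    h=cv2.cvtColor(cc['img'],cv2.COLOR_RGB2HSV)[y0:y1,x0:x1];b=cv2.inRange(h,(3,135,40),(16,255,220))
    b=cv2.morphologyEx(b,cv2.MORPH_OPEN,np.ones((3,3)))
    for k in cv2.findContours(b,0,1)[0]:
        if cv2.contourArea(k)>40:
            r=cv2.minAreaRect(k);print(n,np.round(r[0],1)+[x0,y0],np.round(r[1],1),round(r[2],1))
def proj(c,p):
    o,M=cam(c,s);q=M.T@(np.array(p)-o);x,y=q[0]/-q[2],-q[1]/-q[2];k=1+c['k1']*(x*x+y*y);return np.round([c['fx']*x*k+c['cx'],c['fy']*y*k+c['cy']],1)
for n,cc in(('top',t),('side',d),('wrist',c)):print(n,[proj(cc,p).tolist() for p in([.579,.107,.104],[.579,.107,.228],[.561,.009,.104],[.561,.009,.217])])
```

```text
[ 0.47177444 -0.00522581  0.3018078 ] [-0.8818237  -0.10494902  0.4726418 ] 0.04770989580844993
top [248.5 234.5] [11. 17.] 90.0
side [370.2 214.5] [ 19.8 103.9] 7.5
wrist [513.  225.2] [30.1  4.9] 2.7
wrist [215. 218.] [ 6. 22.] 90.0
wrist [574.1 167. ] [46.9 12.3] 41.2
wrist [414.7 195.1] [120.   30.9] 77.9
wrist [327.7 170. ] [104.2  24.8] 88.8
top [[254.2, 236.5], [246.2, 233.5], [296.2, 244.7], [293.8, 242.9]]
side [[366.0, 256.3], [373.0, 194.8], [372.2, 217.6], [378.4, 164.2]]
wrist [[402.3, 145.4], [420.1, 239.0], [324.2, 126.0], [324.7, 213.5]]
```

```bash
python3 -c "
from bench import r
print(r.close_job())"
```

```text
the job is handed in; nothing more can be done
None
```

Both rollers are upright in their wells, thick in the wide one and thin in the narrow one. Each was lowered until I felt the drip plate (peak readings about 13 N and 8 N) and then released, and the job was handed in at about 30 s with the robot clear.

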